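# Line up two candle tins at the filling stop

### The job

Push the two tins of rolled cardboard along the table until each stands touching the dark wooden batten, ready for filling: the wide tin centred on the red painted disc, the narrow tin centred on the blue one. Slide them steadily with the fingers, without lifting, tipping or flicking them, and leave the finished candle, the jug and the snips where they are.

Things in the scene. Friction and masses are not known exactly. Their poses are not given: they have to be found in the camera images.
- wide_tin: Wide tin: a plain steel cylinder 100 mm in diameter and 63 mm high, standing loose on the table, filled with rolled cardboard (brown top); a flat wooden wick 14 x 4 mm stands 18 mm above the middle of its top (81 mm in all). About 0.3 kg; slides with friction on the table and does not tip when pushed below its rim. Origin: centre of its underside; z up.
- narrow_tin: Narrow tin: the same kind, 74 mm in diameter and 60 mm high, wick up to 78 mm. About 0.2 kg. Brown cardboard top. Origin: centre of its underside; z up. The two tins stand side by side on the near side of the batten, left and right in either order.
- batten: Dark wooden stop batten fixed to the table, 30 mm thick (its x), 400 mm long (its y), 30 mm high. Origin: centre of its underside. Its x axis points away from the robot, across the batten; the near face, against which the tins go, is at x = -15 mm. It may stand up to about 0.12 rad askew.
- red_mark (a point): Centre of the red disc painted on the table (114 mm across, flat, partly under the batten), at batten x = -65 mm, y = +105 mm (to the robot's left): exactly where the wide tin's origin lies when it touches the batten. Same axes as the batten.
- blue_mark (a point): Centre of the blue disc painted on the table (88 mm across, flat, partly under the batten), at batten x = -52 mm, y = -105 mm (to the robot's right): exactly where the narrow tin's origin lies when it touches the batten. Same axes as the batten.
- candle: Bystander: finished candle, a tall steel tin 74 mm in diameter and 108 mm high with a yellow top and a wick up to 126 mm, on the right. Loose. Origin: centre of its underside.
- jug: Bystander: aluminium jug, 120 mm in diameter at the belly, with a spout reaching 96 mm from its axis along its +y and an upright brass bail handle up to 160 mm, on the left. Loose. Origin: centre of its underside.
- snips: Bystander: hand snips with orange handles lying on the table at the right, 16 mm high; from the origin (pivot, on the table) the blades reach 65 mm along +x and the handles 118 mm along -x, 56 mm wide over the handles. Loose.

How it is judged:
By the outcome, as a careful person would: the job done as asked, in the order asked, and still so for the second after the job is handed in, with the robot touching nothing.
It also fails if it takes over 64 s, if anything falls off the work surface, if the arm or the gripper's body presses on something with over 40 N, if the wrist force passes 120 N, or if a joint passes its speed limit or range.

### The arm

A 6-joint arm with a two-finger parallel gripper is mounted at the origin on the work surface. World frame = base frame: x ahead of the robot, y to its left, z up, the work surface at z = 0. Lengths are in mm, angles in rad, forces in N, time in s.
With the tool pointing down it reaches from about 300 to 850 mm from the base axis. Payload 5.4 kg.
Tool frame: the origin (TCP) lies midway between the tips of the shut fingers; the grasp point (between the pads) lies bot.grip_point_offset behind it (bot.grip_point_offset is the distance from the TCP to the grasp point, in mm); z points along the fingers, y is the line along which they close (so a half turn about z gives the same grasp; the last joint's range is limited). The gripper opens to 85 mm and grips with 20 to 120 N. Pads are 22 mm wide; open, the fingers measure 114 mm over their backs; the gripper's body (76 mm by 85 mm) begins 54 mm behind the grasp point. The pads swing forward as they close: fully open they stand 13 mm farther back than shut.
Start: joints at [-1.436, 0.158, 1.597, -0, 1.386, -0.21], TCP at [194.331, -541.149, 231.299] pointing down, gripper open.
Joint ranges: [-2.91, 2.91], [-0.94, 2.29], [0.18, 2.7], [-1.29, 4.43], [0.17, 2.64], [-3, 3]. Speed limits (rad/s): [2.57, 2.57, 3.14, 3.14, 3.14, 3.14].

### API

Orientations are given as a unit quaternion [x, y, z, w].
In Python, from bench import bot gives the robot as it stands.
- The arm moves only by the tool jog_arm, never from a script. Its argument "deltas" is one flat list of numbers, 6 for each row, row after row: the shift along the tool's x, y, z in cm, then the turn, a rotation vector about the tool's x, y, z in degrees. A call has 1 to 8 rows; each row is the pose to reach, as a shift and turn from the pose commanded when the call began, along the tool's axes at that moment; what a row does not reach only later rows make up. A row lasts 1/12 s, in which the tool goes at most 41.7 mm and 7.16 degrees, less where a joint would pass 70% of its speed; a pose out of reach is approached as far as the arm can. A call with a gripper value outside its range is refused whole. "fingers" is the finger opening in cm, from 0 to 8.54, set as the call begins (left out, the last holds). The fingers move at their own pace and stop on an object; "squeeze" is the grip in N (left out, the last holds). Time passes only in rows, so rows that repeat a pose let the fingers close. It gives the time, the measured TCP pose, the force, the opening and the grip force at its end, in the units of the state.
- bot.sense(): the state, without advancing time (a new reading comes with each control period).
- bot.grab_frame(name): name is "side" or "top" or "wrist"; returns the picture (480x640x3 uint8, red, green, blue); there is no depth.
- bot.camera_params(name): a dict with "vfov" (degrees; the focal length in pixels is half the picture's height over the tangent of half this angle, whatever the lens; pixels are square), "cx", "cy" (the principal point, pixels), "R" (3x3) and "t" (3): a world point X has camera coordinates R X + t. Camera axes: x right, y down, z forward; pixel columns grow to the right and rows downward; lengths in mm; the calibration is good to about 2 mm. A picture is of the moment at which its call begins: read the wrist's pose just before it. camera_params takes no time and is no camera call; for the wrist camera it gives the pose at the moment of the call.
- bot.job_done(): hands the job in; it is judged then, once.
The state is a dict: "clock": time; "joints": joint angles; "dq": joint speeds; "tau": joint torques, N m; "ee_pos": TCP position; "ee_rot": TCP orientation; "wrist_force": force on the tool from outside, world axes, zero at the start; "wrist_torque": the same for the moment, N m; "opening": opening from 0.0 (shut) to 1.0 (fully open); "grip_force": force on a finger pad.
Only numpy, scipy, OpenCV 4.12 (cv2) and the standard library are available. Lean on these libraries where they do the work, as an engineer would, in place of code of your own. Each camera call takes 0.05 s, during which the arm holds its last target. There are 200 camera calls.

## Working session

There is one attempt and no reset: what is moved stays moved. The work goes in short steps, Python scripts to look and compute and a tool call to move; the robot and the scene stay as the last step left them, time stands still between calls to the robot, and variables do not carry over. Pictures are saved under pics/ and viewed, at most 10 in all, crops included, and the job is handed in when it is done.

Besides the shell and the picture viewer there is one more tool, called after ">>>" as name(argument=value, ...), one argument or row to a line, values as JSON. jog_arm: Moves the arm, as the interface text tells. Its arguments: {"type":"object","properties":{"deltas":{"type":"array"},"fingers":{"type":"number"},"squeeze":{"type":"number"}},"required":["deltas"]}

```bash
mkdir -p pics; ls; python3 - <<'E'
from bench import bot
import cv2
for n in("top","side"):
    f=bot.grab_frame(n); cv2.imwrite(f"pics/{n}0.png",f[:,:,::-1])
    print(n,bot.camera_params(n))
print(bot.sense(), bot.grip_point_offset)
E
```

```text
pics
top {'vfov': 47.64169552058035, 'cx': 317.04594520198384, 'cy': 251.6351224109368, 'R': array([[ 0.02460957, -0.99947138, -0.02124474],
       [-0.99484096, -0.02239239, -0.09894469],
       [ 0.09841666,  0.02357012, -0.99486613]]), 't': array([  -1.4949252 ,  561.2495514 , 1104.29926425])}
side {'vfov': 50.65156741664284, 'cx': 319.0262503404049, 'cy': 236.64765830074708, 'R': array([[-0.99734876, -0.07126808, -0.01470729],
       [-0.04156127,  0.7237654 , -0.68879337],
       [ 0.05973361, -0.68635597, -0.72480852]]), 't': array([ 562.86050697,   36.51362216, 1177.62303689])}
{'clock': 0.1, 'joints': array([-1.43608326e+00,  1.58997946e-01,  1.59813689e+00,  1.57449747e-06,
        1.38622403e+00, -2.10138714e-01]), 'dq': array([-0.00023438, -0.00152003, -0.00237956,  0.00059921, -0.00090061,
       -0.00073142]), 'tau': array([-2.38587027e-04, -3.96989787e+01, -3.32338035e+01, -2.72726420e-04,
        4.13426722e-03,  1.12076816e-05]), 'ee_pos': array([ 194.26544723, -540.5932706 ,  230.3933578 ]), 'ee_rot': array([ 9.85171090e-01,  1.71572561e-01,  3.40698289e-05, -8.82451653e-04]), 'wrist_force': array([-0.30888359,  0.47636475, -0.32078573]), 'wrist_torque': array([-0.00744497, -0.0370424 ,  0.02708206]), 'grip_force': 0.0, 'opening': 0.9950136644928795} 18.700000000000003
```

View pics/top0.png

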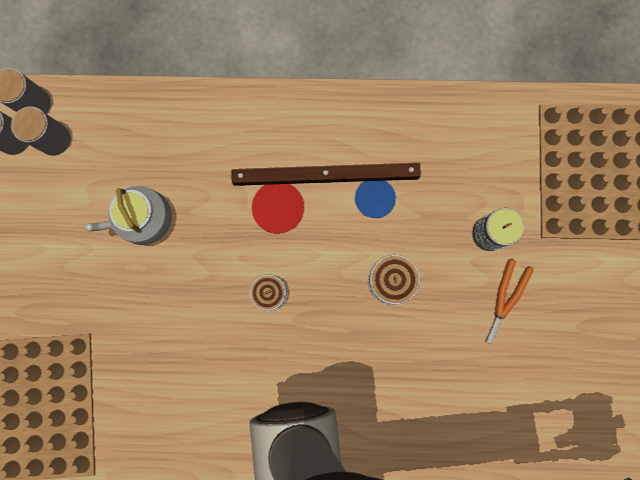

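View pics/side0.png

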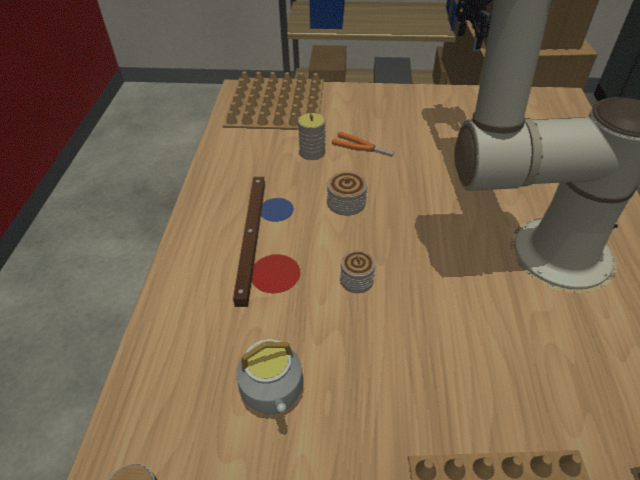

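The top view shows the wide tin at about (395,279), in front of blue, and the narrow tin at (268,292), in front of red, so they have to cross. The red disc is at (278,208), blue at (376,198), with the batten along (233,177)–(420,170). In the side view the candle and snips are well to the right and the jug to the left.

```bash
cat > h.py <<'E'
from bench import bot
import cv2, numpy as np
def ray(p,uv,z):
    f=240/np.tan(np.radians(p["vfov"]/2)); R=np.array(p["R"]);t=np.array(p["t"])
    d=R.T@np.array([(uv[0]-p["cx"])/f,(uv[1]-p["cy"])/f,1]); c=-R.T@t
    return c+d*(z-c[2])/d[2]
def proj(p,X):
    f=240/np.tan(np.radians(p["vfov"]/2)); c=p["R"]@np.array(X)+p["t"]
    return np.array([p["cx"]+f*c[0]/c[2],p["cy"]+f*c[1]/c[2]])
def cs(m):
    return sorted(cv2.findContours(m.astype(np.uint8),0,1)[0],key=cv2.contourArea)[::-1]
E
python3 - <<'E'
from h import *
for n in("top","side"):
    p=bot.camera_params(n); im=cv2.imread(f"pics/{n}0.png"); hsv=cv2.cvtColor(im,cv2.COLOR_BGR2HSV)
    H,S,V=[hsv[:,:,i].astype(int) for i in range(3)]
    if n=="side": 
        m0=np.zeros(H.shape,bool); m0[150:320,210:400]=1
    else:
        m0=np.zeros(H.shape,bool); m0[140:320,220:440]=1
    for nm,m,z in(("red",((H<5)|(H>174))&(S>180)&(V>110),0),("blue",(H>100)&(H<125)&(S>120),0),("batten",(V<90)&(H<20),30),("steel",(S<45)&(V>60),0),("brown",(H<20)&(S>110)&(V<115),60)):
        for c in cs(m&m0)[:3]:
            if cv2.contourArea(c)<60: continue
            pts=np.array([ray(p,q[0]+0.0,z)[:2] for q in cv2.convexHull(c)],np.float32)
            print(n,nm,cv2.contourArea(c),cv2.boundingRect(c),"circ",np.round(cv2.minEnclosingCircle(pts)[0],1),round(cv2.minEnclosingCircle(pts)[1],1),"rect",np.round(cv2.minAreaRect(pts)[0],1),np.round(cv2.minAreaRect(pts)[1],1),round(cv2.minAreaRect(pts)[2],2))
p=bot.camera_params("top")
for nm,uv,z in(("wide",(395,279),63),("narrow",(268,292),60),("candle",(505,226),108),("snips",(497,315),8),("jug",(131,211),100),("bL",(240,175.5),30),("bM",(325.5,172.5),30),("bR",(411,169.5),30)):print(nm,ray(p,uv,z).round(1))
E
```

```text
top red 1978.5 (252, 184, 52, 49) circ [659.1  99.8] 56.4 rect [656.7 100. ] [104.8 110.2] 1.24
top blue 1144.5 (355, 180, 40, 38) circ [ 683.5 -109.3] 43.2 rect [ 680.8 -108.7] [80.  84.2] 4.05
top batten 2780.0 (232, 163, 188, 23) circ [727.8  -1.6] 198.0 rect [725.5  -1.8] [ 34.8 395.2] 3.12
top batten 120.0 (378, 274, 37, 25) circ [ 502.7 -151.6] 39.3 rect [ 486.6 -158.9] [35.4 78.7] 24.48
top batten 66.0 (258, 279, 24, 28) circ [473.5 111.8] 29.2 rect [472.5 105.6] [44.7 57.2] 81.64
top steel 137.5 (368, 255, 51, 50) circ [ 507.2 -150.1] 54.3 rect [ 502.9 -143.6] [104.4  92. ] 34.29
top steel 106.5 (250, 275, 38, 36) circ [475.6 113.6] 40.6 rect [474.6 113.3] [74.1 78.9] 1.42
top brown 2911.0 (231, 163, 190, 23) circ [720.3  -1.7] 194.1 rect [718.6  -1.8] [ 34.9 388. ] 3.13
top brown 1174.0 (375, 259, 40, 41) circ [ 506.4 -146.8] 40.5 rect [ 506.1 -146.3] [77.8 78.4] 57.07
top brown 614.5 (253, 278, 29, 29) circ [473.8 109.4] 29.0 rect [473.7 109.2] [55.8 56.7] 46.66
side red 1181.5 (253, 256, 46, 37) circ [657.8 100.7] 54.2 rect [655.4 102.1] [101.8 105. ] 3.66
side batten 1635
[... 394 characters left out ...]
e steel 502.5 (341, 264, 34, 29) circ [472.1  95.9] 48.0 rect [472.2 105.1] [77.7 75.6] 88.81
side steel 142.5 (301, 150, 23, 10) circ [ 609.3 -351. ] 32.5 rect [ 609.1 -339.5] [63.4 41.9] 2.96
side brown 1584.5 (233, 177, 32, 130) circ [715.6  38.7] 200.4 rect [716.   38.8] [ 34.4 400. ] 3.21
side brown 496.5 (331, 173, 33, 21) circ [ 504.1 -150.1] 40.4 rect [ 504.2 -150.4] [79.7 76.7] 3.14
side brown 424.0 (345, 252, 27, 21) circ [471.9 109. ] 29.9 rect [471.9 108.4] [56.  56.5] 3.33
wide [ 506.1 -146.5   63. ]
narrow [474.1 107.6  60. ]
candle [ 611.  -351.5  108. ]
snips [ 439.1 -365.4    8. ]
jug [626.5 380.  100. ]
bL [719.  178.6  30. ]
bM [728.9  -2.   30. ]
bR [ 738.8 -181.6   30. ]
```

```bash
cat >> h.py <<'E'
from scipy.spatial.transform import Rotation as Ro
def plan(x,y,z,th):
    s=bot.sense(); R=Ro.from_quat(s["ee_rot"]); t=np.radians(th)
    T=Ro.from_matrix(np.array([[np.cos(t),np.sin(t),0],[np.sin(t),-np.cos(t),0],[0,0,-1]]))
    print("clock",round(s["clock"],2),"at",s["ee_pos"].round(1),"F",s["wrist_force"].round(1),"op",round(s["opening"],2))
    print("d cm",(R.inv().apply(np.array([x,y,z])-s["ee_pos"])/10).round(2),"rot deg",np.degrees((R.inv()*T).as_rotvec()).round(1))
E
python3 -c "
from h import *
plan(467,-228,110,64.7)"
```

```text
clock 0.1 at [ 194.3 -540.6  230.4] F [-0.3  0.5 -0.3] op 1.0
d cm [ 36.23 -20.18  12.09] rot deg [ -0.1  -0.1 -44.9]
```

>>> jog_arm(
  deltas=[36.2,-20.2,6,0,0,-44.9,36.2,-20.2,6,0,0,-44.9,36.2,-20.2,6,0,0,-44.9,36.2,-20.2,6,0,0,-44.9,36.2,-20.2,6,0,0,-44.9,36.2,-20.2,6,0,0,-44.9,36.2,-20.2,6,0,0,-44.9,36.2,-20.2,6,0,0,-44.9],
  fingers=6,
)

```text
clock: 0.77
ee_pos: [411.9, -290.5, 183.0]
ee_rot: [0.845, 0.535, -0.0, -0.0]
wrist_force: [0.8, -1.8, 0.3]
opening: 0.704
grip_force: 0.0
```

>>> jog_arm(
  deltas=[0,0,0,0,0,0,0,0,0,0,0,0,0,0,0,0,0,0],
)

```text
clock: 1.02
ee_pos: [410.8, -292.7, 183.4]
ee_rot: [0.845, 0.535, -0.0, -0.0]
wrist_force: [0.1, -0.1, 0.7]
opening: 0.704
grip_force: 0.0
```

```bash
python3 -c "
from h import *
plan(467,-228,15,64.7)"
```

```text
clock 1.02 at [ 410.8 -292.7  183.4] F [ 0.1 -0.1  0.7] op 0.7
d cm [ 8.26  2.32 16.83] rot deg [-0.  0. -0.]
```

>>> jog_arm(
  deltas=[4,1.2,0,0,0,0,8.3,2.3,2,0,0,0,8.3,2.3,5,0,0,0,8.3,2.3,8.5,0,0,0,8.3,2.3,12,0,0,0,8.3,2.3,15,0,0,0,8.3,2.3,16.8,0,0,0,8.3,2.3,16.8,0,0,0],
)

```text
clock: 1.68
ee_pos: [463.6, -226.6, 11.3]
ee_rot: [0.846, 0.534, -0.002, -0.004]
wrist_force: [-0.1, 0.9, -0.4]
opening: 0.703
grip_force: 0.0
```

```bash
python3 - <<'E'
from h import *
plan(467,-228,15,64.7)
f=bot.grab_frame("wrist"); cv2.imwrite("pics/w1.png",f[:,:,::-1])
p=bot.camera_params("wrist"); print(proj(p,(506,-147,63)),proj(p,(506,-147,0)))
E
```

```text
clock 1.68 at [ 463.6 -226.6   11.3] F [-0.1  0.9 -0.4] op 0.7
d cm [ 0.02  0.36 -0.37] rot deg [-0.5 -0.1 -0.2]
[335.14287001  37.76500543] [333.05619256  74.08727258]
```

View pics/w1.png

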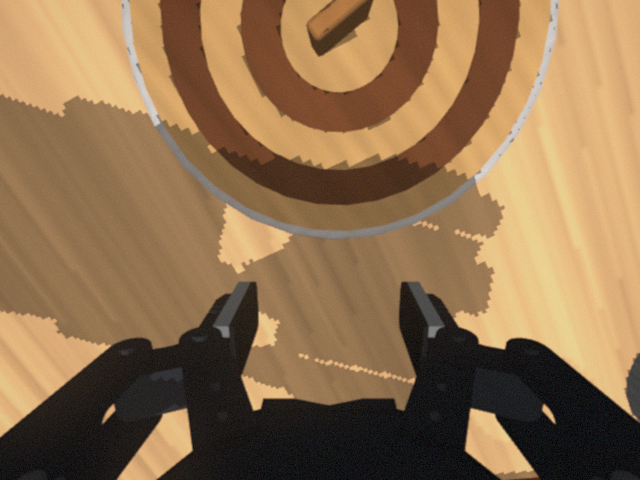

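The wrist view shows the wide tin ahead of the fingers and almost centred: tin column about 340, finger midline about 328. Next I push along tool +x with the fingers as a cradle.

>>> jog_arm(
  deltas=[1.2,0.02,-0.2,0,0,0,2.2,0.03,-0.4,0,0,0,2.8,0.04,-0.4,0,0,0,3.2,0.05,-0.4,0,0,0,3.6,0.05,-0.4,0,0,0,4.1,0.06,-0.4,0,0,0,4.6,0.07,-0.4,0,0,0,5.2,0.08,-0.4,0,0,0],
)

```text
clock: 2.4
ee_pos: [490.9, -181.0, 20.0]
ee_rot: [0.845, 0.535, -0.0, 0.001]
wrist_force: [-1.6, -2.8, 2.8]
opening: 0.704
grip_force: 1.6
```

>>> jog_arm(
  deltas=[0.6,0.01,0,0,0,0,1.2,0.02,0,0,0,0,1.8,0.03,0,0,0,0,2.4,0.04,0,0,0,0,3.0,0.05,0,0,0,0,3.6,0.06,0,0,0,0,4.2,0.07,0,0,0,0,4.8,0.08,0,0,0,0],
)

```text
clock: 3.07
ee_pos: [512.0, -137.2, 19.7]
ee_rot: [0.845, 0.535, -0.0, 0.0]
wrist_force: [-1.0, -3.6, 5.2]
opening: 0.702
grip_force: 2.9
```

```bash
python3 - <<'E'
from h import *
plan(600,52,15,64.7)
f=bot.grab_frame("wrist"); cv2.imwrite("pics/w2.png",f[:,:,::-1])
E
```

```text
clock 3.07 at [ 512.  -137.2   19.7] F [-1.  -3.6  5.2] op 0.7
d cm [20.87 -0.15  0.46] rot deg [ 0.  0. -0.]
```

View pics/w2.png

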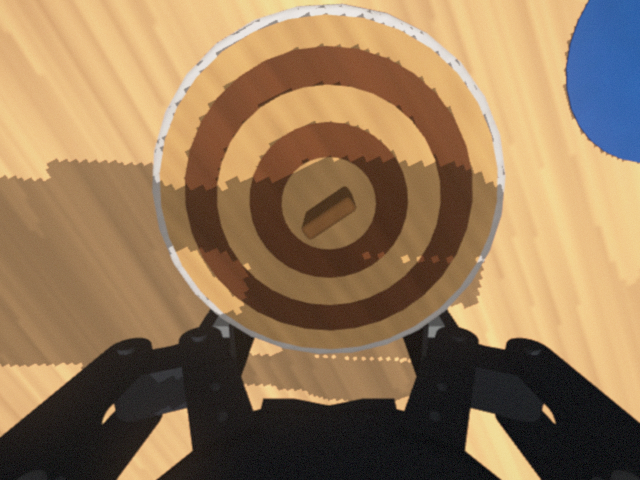

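The tin sits in the cradle, rim circle centred at about (328,180) and midline 328. I'll continue.

>>> jog_arm(
  deltas=[0.65,0,0.05,0,0,0,1.3,0,0.1,0,0,0,1.95,0,0.1,0,0,0,2.6,0,0.1,0,0,0,3.25,0,0.1,0,0,0,3.9,0,0.1,0,0,0,4.55,0,0.1,0,0,0,5.2,0,0.1,0,0,0],
)

```text
clock: 3.78
ee_pos: [534.1, -90.5, 18.7]
ee_rot: [0.845, 0.535, -0.0, 0.0]
wrist_force: [-2.4, -3.8, 5.7]
opening: 0.699
grip_force: 3.5
```

>>> jog_arm(
  deltas=[0.65,0,0.0,0,0,0,1.3,0,0.0,0,0,0,1.95,0,0.0,0,0,0,2.6,0,0,0,0,0,3.25,0,0,0,0,0,3.9,0,0,0,0,0,4.55,0,0,0,0,0,5.2,0,0,0,0,0],
)

```text
clock: 4.45
ee_pos: [556.2, -43.5, 18.6]
ee_rot: [0.845, 0.535, -0.0, 0.0]
wrist_force: [-3.0, -4.5, 5.5]
opening: 0.706
grip_force: 3.6
```

>>> jog_arm(
  deltas=[0.65,0,0.0,0,0,0,1.3,0,0.0,0,0,0,1.95,0,0.0,0,0,0,2.6,0,0,0,0,0,3.25,0,0,0,0,0,3.9,0,0,0,0,0,4.55,0,0,0,0,0,5.2,0,0,0,0,0],
)

```text
clock: 5.12
ee_pos: [578.3, 3.4, 18.6]
ee_rot: [0.845, 0.535, -0.001, -0.0]
wrist_force: [-2.2, -4.9, 6.8]
opening: 0.701
grip_force: 3.7
```

```bash
python3 - <<'E'
from h import *
plan(600,52,15,64.7)
im=cv2.imread("pics/w2.png"); f=bot.grab_frame("top"); cv2.imwrite("pics/t2.png",f[:,:,::-1])
p=bot.camera_params("wrist")
# rim centre in w2 relative to the tool
s=bot.sense(); X=ray(p,(328,180),63+0*s["ee_pos"][2]); print("tin at",X.round(1)); 
print("rel tool", Ro.from_quat(s["ee_rot"]).inv().apply(X-s["ee_pos"]).round(1))
E
```

```text
clock 5.12 at [578.3   3.4  18.6] F [-2.2 -4.9  6.8] op 0.7
d cm [ 5.32 -0.12  0.36] rot deg [-0.  0. -0.]
tin at [602.8  55.3  63. ]
rel tool [ 56.1   0.1 -44.4]
```

>>> jog_arm(
  deltas=[0.65,0,0.0,0,0,0,1.3,0,0.0,0,0,0,1.95,0,0.0,0,0,0,2.6,0,0,0,0,0,3.2,0,0,0,0,0,3.8,0,0,0,0,0,4.3,0,0,0,0,0,4.6,0,0,0,0,0],
)

```text
clock: 5.83
ee_pos: [598.2, 45.7, 18.4]
ee_rot: [0.845, 0.535, -0.0, -0.0]
wrist_force: [-1.8, -4.1, 4.3]
opening: 0.702
grip_force: 2.9
```

>>> jog_arm(
  deltas=[0.1,0,0.0,0,0,0,0,0,0.0,0,0,0,-1,0,0.0,0,0,0,-4,0,0,0,0,0,-4,0,-4,0,0,0,-4,0,-8,0,0,0,-4,0,-9,0,0,0,-4,0,-9,0,0,0],
)

```text
clock: 6.5
ee_pos: [583.9, 7.8, 113.0]
ee_rot: [0.845, 0.534, 0.003, 0.003]
wrist_force: [-0.3, -0.6, -0.1]
opening: 0.709
grip_force: 0.0
```

```bash
python3 - <<'E'
from h import *
f=bot.grab_frame("wrist"); cv2.imwrite("pics/w3.png",f[:,:,::-1])
f=bot.grab_frame("top"); cv2.imwrite("pics/t3.png",f[140:320,200:440,::-1].repeat(2,0).repeat(2,1))
plan(540,93,110,3.15)
p=bot.camera_params("top"); print([proj(p,X).round(0) for X in((622,98,63),(474,109,60))])
E
```

```text
clock 6.6 at [580.6   8.6 108.1] F [ 0.1 -0.7 -1.4] op 0.71
d cm [ 5.89 -7.29 -0.18] rot deg [-0.  -0.  61.5]
[array([275., 219.]), array([267., 292.])]
```

View pics/t3.png

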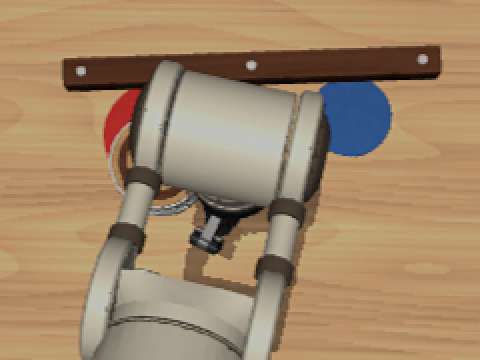

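View pics/w3.png

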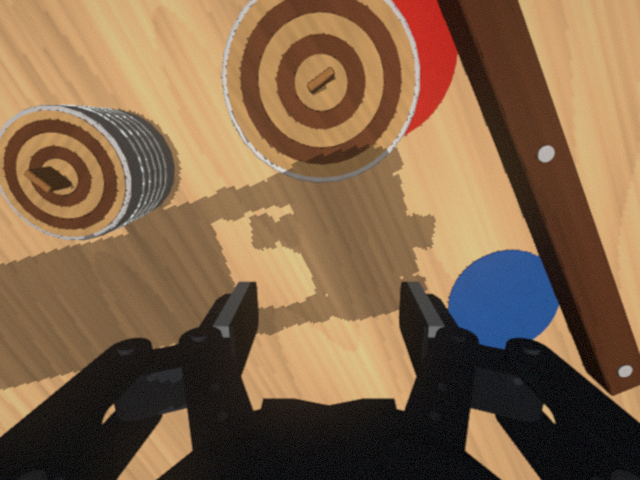

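The wrist view shows the wide tin at (321,82), partly over red, the narrow tin at (63,172), and batten screws at (546,154) and (625,371). Next I go behind the wide tin and turn square to the batten.

>>> jog_arm(
  deltas=[5.9,-7.3,-0.2,0,0,61.5,5.9,-7.3,-0.2,0,0,61.5,5.9,-7.3,-0.2,0,0,61.5,5.9,-7.3,-0.2,0,0,61.5,5.9,-7.3,-0.2,0,0,61.5,5.9,-7.3,-0.2,0,0,61.5,5.9,-7.3,-0.2,0,0,61.5,5.9,-7.3,-0.2,0,0,61.5],
)

```text
clock: 7.27
ee_pos: [538.4, 93.5, 107.8]
ee_rot: [0.998, 0.064, -0.002, -0.0]
wrist_force: [0.6, 0.6, -0.5]
opening: 0.698
grip_force: 0.0
```

>>> jog_arm(
  deltas=[0,0,0,0,0,4.2,0,0,0,0,0,4.2,0,0,0,0,0,4.2,0,0,0,0,0,4.2],
)

```text
clock: 7.6
ee_pos: [539.4, 93.4, 109.2]
ee_rot: [0.999, 0.032, -0.001, -0.0]
wrist_force: [-0.1, -0.1, -0.1]
opening: 0.703
grip_force: 0.0
```

```bash
python3 - <<'E'
from h import *
p=bot.camera_params("wrist");f=bot.grab_frame("wrist"); cv2.imwrite("pics/w4.png",f[:,:,::-1])
plan(540,93,110,3.15)
p2=bot.camera_params("wrist"); print("moved",np.abs(p["t"]-p2["t"]).max())
E
```

```text
clock 7.65 at [539.7  93.3 109.6] F [ 0.8  0.7 -0.4] op 0.71
d cm [ 0.03  0.04 -0.04] rot deg [-0.   0.1  0.5]
moved 0.3045772639640063
```

View pics/w4.png

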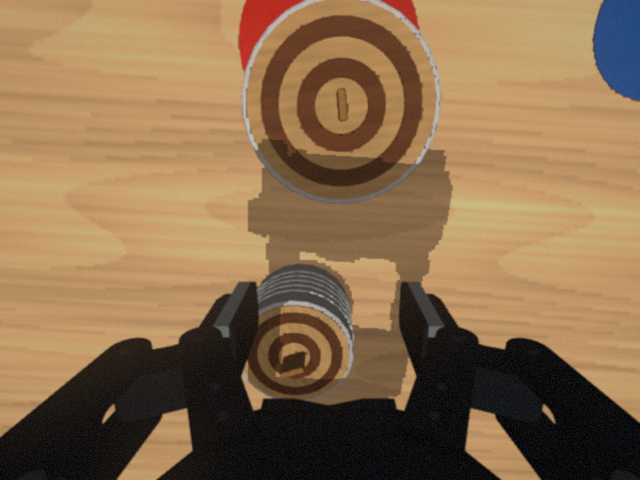

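Wide tin top is centred at (341,103), narrow top at about (298,350), and red is visible behind the wide tin.

```bash
python3 - <<'E'
from h import *
p=bot.camera_params("wrist")
w=ray(p,(341,103),63); print("wide",w.round(1), "edge", (np.linalg.norm(ray(p,(243,103),63)-ray(p,(440,103),63))).round(1)); print("narrow",ray(p,(298,350),60).round(1))
plan(545,93,16,3.15)
E
```

```text
wide [621.7  91.2  63. ] edge 98.3
narrow [475.6 107.1  60. ]
clock 7.65 at [539.7  93.3 109.6] F [ 0.8  0.7 -0.4] op 0.71
d cm [0.55 0.07 9.36] rot deg [-0.   0.1  0.5]
```

>>> jog_arm(
  deltas=[0.8,0.65,2,0,0,0.5,0.8,0.65,5,0,0,0.5,0.8,0.65,7.5,0,0,0.5,0.8,0.65,9,0,0,0.5,0.8,0.65,9,0,0,0.5,1.3,0.65,9,0,0,0.5,1.8,0.65,9,0,0,0.5,2.2,0.65,9,0,0,0.5],
)

```text
clock: 8.32
ee_pos: [565.1, 88.1, 22.5]
ee_rot: [1.0, 0.027, 0.002, 0.0]
wrist_force: [0.6, -0.7, -0.2]
opening: 0.701
grip_force: 0.0
```

>>> jog_arm(
  deltas=[0.4,0,0,0,0,0,0.6,0,0,0,0,0,0.6,0,0,0,0,0],
)

```text
clock: 8.57
ee_pos: [569.6, 88.7, 21.3]
ee_rot: [1.0, 0.026, 0.001, -0.0]
wrist_force: [0.6, -0.1, -0.0]
opening: 0.703
grip_force: 0.0
```

```bash
python3 - <<'E'
from h import *
p=bot.camera_params("wrist");f=bot.grab_frame("wrist"); cv2.imwrite("pics/w5.png",f[:,:,::-1])
plan(657.5-56,99.7-3.1,16,3.15)
hsv=cv2.cvtColor(f,cv2.COLOR_RGB2HSV).astype(int)
m=(((hsv[...,0]<4)|(hsv[...,0]>174))&(hsv[...,1]>180)&(hsv[...,2]>110))
c=cs(m)[0][:,0,:]; P=np.array([ray(p,q+0.,0)[:2] for q in c]); print(P.min(0),P.max(0),len(P))
E
```

```text
clock 8.62 at [569.3  88.6  21. ] F [-0.3  0.1 -0.8] op 0.7
d cm [ 3.26 -0.63  0.51] rot deg [ 0.  -0.1 -0.1]
[654.57264226  45.96414316] [691.21013885 156.94626658] 639
```

View pics/w5.png

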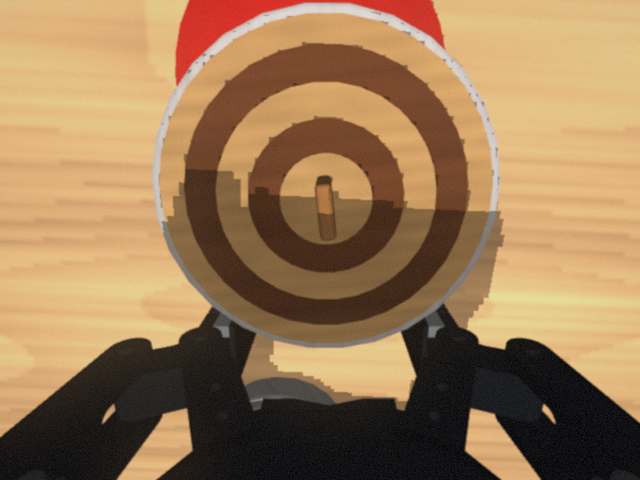

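Cradle seated, rim centre at (326,175), red just ahead. I push gently on a slight diagonal.

>>> jog_arm(
  deltas=[0.35,-0.1,0,0,0,0,0.75,-0.2,0.1,0,0,0,1.15,-0.3,0.2,0,0,0,1.5,-0.4,0.3,0,0,0,1.85,-0.5,0.3,0,0,0,2.2,-0.55,0.3,0,0,0,2.5,-0.6,0.3,0,0,0,2.7,-0.6,0.3,0,0,0],
)

```text
clock: 9.28
ee_pos: [595.8, 96.2, 17.4]
ee_rot: [1.0, 0.026, 0.0, -0.0]
wrist_force: [-2.9, -0.4, 2.2]
opening: 0.701
grip_force: 2.3
```

>>> jog_arm(
  deltas=[0.15,0,0,0,0,0,0.3,0,0,0,0,0,0.35,0,0,0,0,0,0.35,0,0,0,0,0],
)

```text
clock: 9.62
ee_pos: [599.0, 96.2, 17.5]
ee_rot: [1.0, 0.026, 0.0, -0.0]
wrist_force: [-2.4, 0.2, 0.9]
opening: 0.704
grip_force: 1.5
```

```bash
python3 - <<'E'
from h import *
p=bot.camera_params("wrist");f=bot.grab_frame("wrist"); cv2.imwrite("pics/w6.png",f[:,:,::-1])
plan(657.5-56,99.7-3.1,16,3.15)
E
```

```text
clock 9.67 at [599.   96.2  17.5] F [-0.8  0.   0.1] op 0.7
d cm [ 0.25 -0.03  0.15] rot deg [-0.  -0.  -0.1]
```

View pics/w6.png

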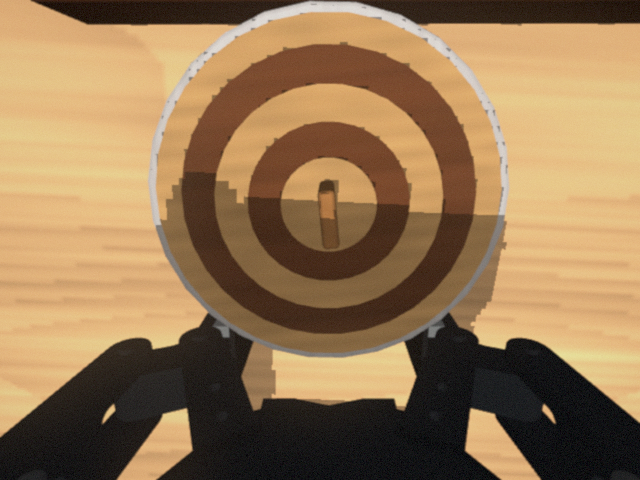

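Red is fully hidden, the tin is centred at about (330,180), and the batten lies just ahead at the top of the picture. I creep on until the force rises.

>>> jog_arm(
  deltas=[0.1,-0.03,0,0,0,0,0.2,-0.03,0,0,0,0,0.25,-0.03,0,0,0,0],
)

```text
clock: 9.92
ee_pos: [601.4, 96.6, 17.5]
ee_rot: [1.0, 0.026, 0.0, -0.0]
wrist_force: [-1.9, -0.0, 1.4]
opening: 0.702
grip_force: 1.8
```

>>> jog_arm(
  deltas=[0.08,0,0,0,0,0,0.16,0,0,0,0,0],
)

```text
clock: 10.08
ee_pos: [602.9, 96.7, 17.5]
ee_rot: [1.0, 0.026, -0.0, -0.0]
wrist_force: [-2.0, -1.1, 0.7]
opening: 0.699
grip_force: 1.8
```

>>> jog_arm(
  deltas=[0.08,0,0,0,0,0,0.16,0,0,0,0,0],
)

```text
clock: 10.25
ee_pos: [604.6, 96.7, 17.5]
ee_rot: [1.0, 0.026, 0.0, -0.0]
wrist_force: [-1.1, 0.3, -0.3]
opening: 0.703
grip_force: 1.7
```

>>> jog_arm(
  deltas=[0.08,0,0,0,0,0,0.16,0,0,0,0,0],
)

```text
clock: 10.42
ee_pos: [606.2, 96.8, 17.5]
ee_rot: [1.0, 0.026, 0.0, -0.0]
wrist_force: [-1.4, -0.2, 0.5]
opening: 0.705
grip_force: 1.6
```

>>> jog_arm(
  deltas=[0.08,0,0,0,0,0,0.16,0,0,0,0,0],
)

```text
clock: 10.58
ee_pos: [607.7, 96.9, 17.5]
ee_rot: [1.0, 0.026, -0.0, -0.0]
wrist_force: [-1.2, 0.2, 0.6]
opening: 0.703
grip_force: 1.6
```

```bash
python3 - <<'E'
from h import *
p=bot.camera_params("wrist");f=bot.grab_frame("wrist"); cv2.imwrite("pics/w7.png",f[:,:,::-1])
hsv=cv2.cvtColor(f,cv2.COLOR_RGB2HSV).astype(int); V=hsv[...,2]
# batten near face columns 560..630: dark run in the upper rows
for u in (20,60,560,620):
    col=np.where(V[:120,u]<90)[0]; print(u,col.min() if len(col) else None,col.max() if len(col) else None, ray(p,(u,col.max()),0).round(1) if len(col) else "")
# rim: brown rings (excluding shadow): wide ring hull
S=hsv[...,1];H=hsv[...,0]
m=((H<13)&(S>120)&(V<150)); m[:, :170]=0; m[:, 490:]=0; m[:30]=0; m[340:]=0
c=cs(m); h=cv2.convexHull(c[0]); print(cv2.boundingRect(h)); e=cv2.fitEllipse(h); print(e, ray(p,e[0],63).round(1))
plan(604,97,17,3.15)
E
```

```text
20 None None 
60 26 37 [707.2 209.4   0. ]
560 11 47 [714.3   7.4   0. ]
620 0 46 [716.  -16.8   0. ]
(182, 45, 294, 289)
((328.4175720214844, 188.3301239013672), (288.6846008300781, 292.7322692871094), 89.32963562011719) [662.4  98.7  63. ]
clock 10.63 at [608.   96.9  17.6] F [-0.9 -0.1 -1.4] op 0.71
d cm [-0.4  -0.03  0.06] rot deg [-0.  -0.  -0.1]
```

>>> jog_arm(
  deltas=[0.08,0,0,0,0,0,0.16,0,0,0,0,0],
)

```text
clock: 10.8
ee_pos: [608.3, 96.9, 17.4]
ee_rot: [1.0, 0.026, -0.001, 0.0]
wrist_force: [-8.9, -1.1, 5.0]
opening: 0.703
grip_force: 4.4
```

>>> jog_arm(
  deltas=[0.08,0,0,0,0,0,0.16,0,0,0,0,0],
)

```text
clock: 10.97
ee_pos: [608.3, 97.0, 17.3]
ee_rot: [1.0, 0.027, -0.003, 0.0]
wrist_force: [-14.0, -0.4, 8.6]
opening: 0.703
grip_force: 7.2
```

Batten contact: force rises and the TCP stops at x = 608.3. Now I retreat and lift.

>>> jog_arm(
  deltas=[-0.3,0,0,0,0,0,-0.8,0,0,0,0,0,-2,0,0,0,0,0,-3.5,0,0,0,0,0,-3.5,0,-3.5,0,0,0,-3.5,0,-7,0,0,0,-3.5,0,-10,0,0,0,-3.5,0,-10,0,0,0],
)

```text
clock: 11.63
ee_pos: [581.3, 95.1, 125.6]
ee_rot: [1.0, 0.026, 0.007, 0.0]
wrist_force: [1.1, 0.3, 0.5]
opening: 0.703
grip_force: 0.0
```

```bash
python3 - <<'E'
from h import *
plan(426,171,118,127.4)
E
```

```text
clock 11.63 at [581.3  95.1 125.6] F [1.1 0.3 0.5] op 0.7
d cm [-15.11  -8.4    0.52] rot deg [   1.    -0.4 -124.4]
```

>>> jog_arm(
  deltas=[-15.1,-8.4,0.5,0,0,-57,-15.1,-8.4,0.5,0,0,-57,-15.1,-8.4,0.5,0,0,-57,-15.1,-8.4,0.5,0,0,-57,-15.1,-8.4,0.5,0,0,-57,-15.1,-8.4,0.5,0,0,-57,-15.1,-8.4,0.5,0,0,-57,-15.1,-8.4,0.5,0,0,-57],
  fingers=4.4,
)

```text
clock: 12.3
ee_pos: [420.8, 171.4, 112.6]
ee_rot: [0.864, 0.503, 0.001, 0.0]
wrist_force: [0.1, -1.1, -0.2]
opening: 0.513
grip_force: 0.0
```

>>> jog_arm(
  deltas=[0,0,0,0,0,-57,0,0,0,0,0,-57,0,0,0,0,0,-57,0,0,0,0,0,-57,0,0,0,0,0,-57,0,0,0,0,0,-57,0,0,0,0,0,-57,0,0,0,0,0,-57],
)

```text
clock: 12.97
ee_pos: [421.0, 171.2, 112.5]
ee_rot: [0.52, 0.854, 0.001, 0.001]
wrist_force: [1.2, 0.2, -0.4]
opening: 0.516
grip_force: 0.0
```

```bash
python3 - <<'E'
from h import *
plan(426,171,80,127.4)
p=bot.camera_params("top");f=bot.grab_frame("top"); cv2.imwrite("pics/t8.png",f[:,:,::-1])
hsv=cv2.cvtColor(f,cv2.COLOR_RGB2HSV).astype(int);H,S,V=[hsv[...,i] for i in range(3)]
b=(H<20)&(S>110)&(V<115); b[:140]=0;b[320:]=0;b[:,:220]=0;b[:,440:]=0
for c in cs(b)[:4]:
    e=cv2.minAreaRect(c); x=cv2.boundingRect(c); print("brown",cv2.contourArea(c),x,ray(p,(x[0]+x[2]/2-.5,x[1]+x[3]/2-.5),62).round(1))
E
```

```text
clock 12.97 at [421.  171.2 112.5] F [ 1.2  0.2 -0.4] op 0.52
d cm [-0.24  0.43  3.25] rot deg [  0.1   0.  -10. ]
brown 2752.0 (231, 163, 190, 23) [717.9  -2.5  62. ]
brown 1105.5 (257, 183, 38, 38) [658.7  98.3  62. ]
brown 688.5 (251, 278, 31, 31) [472.  111.4  62. ]
brown 43.5 (236, 299, 16, 14) [445.9 155.7  62. ]
```

View pics/t8.png

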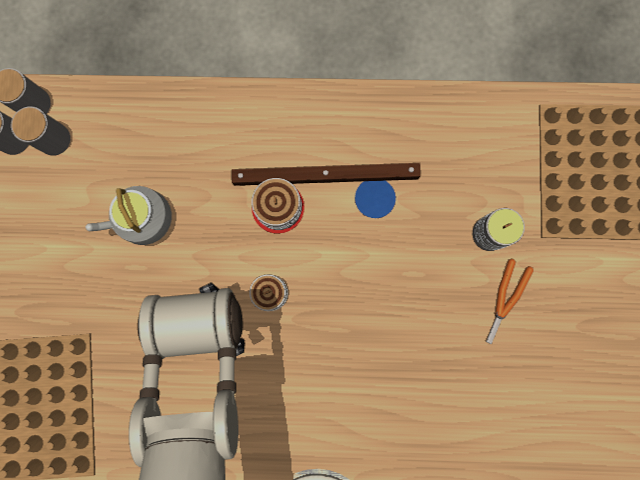

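The top view shows the wide tin at (276,202) against the batten over red, about 1 mm from its place. The narrow tin is at (268,292), and candle, snips and jug are unmoved.

```bash
python3 -c "
from h import *
plan(428,168.5,17,127.5)"
```

```text
clock 13.02 at [421.  171.2 112.5] F [-1.   0.4 -0.4] op 0.52
d cm [-0.56  0.48  9.55] rot deg [ 0.1  0.  -9.8]
```

>>> jog_arm(
  deltas=[-0.5,0.5,1,0,0,-7,-0.5,0.5,3,0,0,-9.8,-0.5,0.5,5,0,0,-9.8,-0.5,0.5,7,0,0,-9.8,-0.5,0.5,8.5,0,0,-9.8,-0.5,0.5,9.4,0,0,-9.8,-0.5,0.5,9.4,0,0,-9.8,-0.5,0.5,9.4,0,0,-9.8],
)

```text
clock: 13.68
ee_pos: [427.5, 169.0, 18.6]
ee_rot: [0.448, 0.894, 0.0, 0.0]
wrist_force: [-0.2, 0.4, 0.7]
opening: 0.517
grip_force: 0.0
```

```bash
python3 - <<'E'
from h import *
plan(642.9-.609*40.5,-111.7+.793*40.5,17,127.5)
p=bot.camera_params("wrist");f=bot.grab_frame("wrist"); cv2.imwrite("pics/w9.png",f[:,:,::-1])
hsv=cv2.cvtColor(f,cv2.COLOR_RGB2HSV).astype(int);H,S,V=[hsv[...,i] for i in range(3)]
print("narrow top should be at",proj(p,(473.5,109,60)))
E
```

```text
clock 13.68 at [427.5 169.   18.6] F [-0.2  0.4  0.7] op 0.52
d cm [-31.32   0.4    0.17] rot deg [ 0.   0.  -0.7]
narrow top should be at [332.71093141 519.25997568]
```

>>> jog_arm(
  deltas=[-1.2,0.02,0,0,0,-0.7,-2.0,0.03,0.1,0,0,-0.7,-2.6,0.04,0.1,0,0,-0.7,-3.0,0.04,0.1,0,0,-0.7,-3.4,0.05,0.1,0,0,-0.7,-3.9,0.05,0.1,0,0,-0.7,-4.4,0.06,0.1,0,0,-0.7,-5.0,0.06,0.1,0,0,-0.7],
)

```text
clock: 14.4
ee_pos: [457.8, 129.4, 17.7]
ee_rot: [0.442, 0.897, 0.0, -0.0]
wrist_force: [-1.8, 3.1, 4.4]
opening: 0.512
grip_force: 2.5
```

>>> jog_arm(
  deltas=[-0.65,0.01,0,0,0,0,-1.3,0.02,0,0,0,0,-1.95,0.02,0,0,0,0,-2.6,0.03,0,0,0,0,-3.25,0.03,0,0,0,0,-3.9,0.04,0,0,0,0,-4.55,0.04,0,0,0,0,-5.2,0.05,0,0,0,0],
)

```text
clock: 15.07
ee_pos: [490.3, 87.9, 17.5]
ee_rot: [0.442, 0.897, -0.0, -0.0]
wrist_force: [-2.7, 3.7, 4.8]
opening: 0.514
grip_force: 2.9
```

```bash
python3 - <<'E'
from h import *
plan(642.9-.609*40.5,-111.7+.793*40.5,17,127.5)
p=bot.camera_params("top");f=bot.grab_frame("top"); cv2.imwrite("pics/t9.png",f[:,:,::-1])
hsv=cv2.cvtColor(f,cv2.COLOR_RGB2HSV).astype(int);H,S,V=[hsv[...,i] for i in range(3)]
b=(H<20)&(S>110)&(V<115); b[:140]=0;b[320:]=0;b[:,:220]=0;b[:,440:]=0
for c in cs(b)[:4]:
    x=cv2.boundingRect(c); print("brown",cv2.contourArea(c),x,ray(p,(x[0]+x[2]/2-.5,x[1]+x[3]/2-.5),62).round(1))
E
```

```text
clock 15.07 at [490.3  87.9  17.5] F [-2.7  3.7  4.8] op 0.51
d cm [-21.07  -0.05   0.05] rot deg [-0. -0.  0.]
brown 2755.0 (231, 163, 190, 23) [717.9  -2.5  62. ]
brown 1105.5 (257, 183, 38, 38) [658.7  98.3  62. ]
brown 94.5 (299, 292, 17, 19) [458.   28.6  62. ]
brown 61.5 (297, 310, 17, 10) [431.1  31.9  62. ]
```

Cradled, with steady force. I'll continue the remaining 211 mm.

>>> jog_arm(
  deltas=[-0.65,0,0,0,0,0,-1.3,0,0,0,0,0,-1.95,0,0,0,0,0,-2.6,0,0,0,0,0,-3.25,0,0,0,0,0,-3.9,0,0,0,0,0,-4.55,0,0,0,0,0,-5.2,0,0,0,0,0],
)

```text
clock: 15.78
ee_pos: [522.0, 46.4, 17.4]
ee_rot: [0.442, 0.897, -0.0, -0.0]
wrist_force: [-0.7, 1.7, 0.3]
opening: 0.518
grip_force: 1.6
```

>>> jog_arm(
  deltas=[-0.65,0,0,0,0,0,-1.3,0,0,0,0,0,-1.95,0,0,0,0,0,-2.6,0,0,0,0,0,-3.25,0,0,0,0,0,-3.9,0,0,0,0,0,-4.55,0,0,0,0,0,-5.2,0,0,0,0,0],
)

```text
clock: 16.45
ee_pos: [553.7, 5.3, 17.5]
ee_rot: [0.442, 0.897, -0.0, -0.0]
wrist_force: [-1.2, 0.8, -0.6]
opening: 0.517
grip_force: 1.3
```

>>> jog_arm(
  deltas=[-0.65,0,0,0,0,0,-1.3,0,0,0,0,0,-1.95,0,0,0,0,0,-2.6,0,0,0,0,0,-3.25,0,0,0,0,0,-3.9,0,0,0,0,0,-4.55,0,0,0,0,0,-5.2,0,0,0,0,0],
)

```text
clock: 17.12
ee_pos: [585.4, -35.9, 17.6]
ee_rot: [0.442, 0.897, 0.0, 0.0]
wrist_force: [-0.9, 0.4, 0.1]
opening: 0.516
grip_force: 1.3
```

>>> jog_arm(
  deltas=[-0.65,0,0,0,0,0,-1.3,0,0,0,0,0,-1.95,0,0,0,0,0,-2.6,0,0,0,0,0,-3.2,0,0,0,0,0,-3.8,0,0,0,0,0,-4.3,0,0,0,0,0,-4.6,0,0,0,0,0],
)

```text
clock: 17.78
ee_pos: [613.5, -72.5, 17.6]
ee_rot: [0.442, 0.897, 0.0, 0.0]
wrist_force: [-0.0, 0.7, 0.3]
opening: 0.512
grip_force: 0.9
```

```bash
cat >> h.py <<'E'
def top():
    p=bot.camera_params("top");f=bot.grab_frame("top")
    hsv=cv2.cvtColor(f,cv2.COLOR_RGB2HSV).astype(int);H,S,V=[hsv[...,i] for i in range(3)]
    b=(H<20)&(S>110)&(V<115); b[:140]=0;b[320:]=0;b[:,:220]=0;b[:,440:]=0
    for c in cs(b)[:4]:
        x=cv2.boundingRect(c); print("brown",cv2.contourArea(c),x,ray(p,(x[0]+x[2]/2-.5,x[1]+x[3]/2-.5),62).round(1))
    return f
E
python3 - <<'E'
from h import *
plan(642.9-.609*40.5,-111.7+.793*40.5,17,127.5)
top()
E
```

```text
clock 17.78 at [613.5 -72.5  17.6] F [-0.   0.7  0.3] op 0.51
d cm [-0.85 -0.05  0.06] rot deg [0. 0. 0.]
brown 1428.0 (231, 166, 109, 20) [713.1  80.5  62. ]
brown 1105.5 (257, 183, 38, 38) [658.7  98.3  62. ]
brown 755.0 (352, 163, 69, 17) [ 726.5 -125.9   62. ]
brown 85.0 (331, 228, 18, 15) [592.6 -33.7  62. ]
```

>>> jog_arm(
  deltas=[-0.3,0,0,0,0,0,-0.5,0,0,0,0,0,-0.5,0,0,0,0,0,0.5,0,0,0,0,0,3.5,0,0,0,0,0,4,0,-3,0,0,0,4,0,-7,0,0,0,4,0,-10,0,0,0],
)

```text
clock: 18.5
ee_pos: [588.0, -39.0, 119.4]
ee_rot: [0.442, 0.897, -0.0, 0.0]
wrist_force: [1.6, -0.9, 1.6]
opening: 0.512
grip_force: 0.0
```

```bash
python3 - <<'E'
from h import *
plan(560,-113,118,3.15)
E
```

```text
clock 18.5 at [588.  -39.  119.4] F [ 1.6 -0.9  1.6] op 0.51
d cm [-4.16 -6.73  0.14] rot deg [  0.    0.  124.4]
```

>>> jog_arm(
  deltas=[-4.2,-6.7,0,0,0,57,-4.2,-6.7,0,0,0,57,-4.2,-6.7,0,0,0,57,-4.2,-6.7,0,0,0,57,-4.2,-6.7,0,0,0,57,-4.2,-6.7,0,0,0,57,-4.2,-6.7,0,0,0,57,-4.2,-6.7,0,0,0,57],
)

```text
clock: 19.17
ee_pos: [560.7, -113.7, 117.6]
ee_rot: [0.818, 0.575, 0.0, 0.0]
wrist_force: [-0.3, 0.3, 0.1]
opening: 0.513
grip_force: 0.0
```

>>> jog_arm(
  deltas=[0,0,0,0,0,57,0,0,0,0,0,57,0,0,0,0,0,57,0,0,0,0,0,57,0,0,0,0,0,57,0,0,0,0,0,57,0,0,0,0,0,57,0,0,0,0,0,57],
)

```text
clock: 19.83
ee_pos: [560.7, -113.6, 117.5]
ee_rot: [0.993, 0.115, 0.0, 0.0]
wrist_force: [-0.3, -0.4, 1.3]
opening: 0.516
grip_force: 0.0
```

>>> jog_arm(
  deltas=[0,0,0,0,0,7,0,0,0,0,0,10.4,0,0,0,0,0,10.4,0,0,0,0,0,10.4],
)

```text
clock: 20.17
ee_pos: [560.8, -113.8, 117.6]
ee_rot: [1.0, 0.028, 0.0, 0.0]
wrist_force: [0.9, 0.0, -0.4]
opening: 0.519
grip_force: 0.0
```

```bash
python3 - <<'E'
from h import *
plan(560,-113,118,3.15)
p=bot.camera_params("wrist");f=bot.grab_frame("wrist"); cv2.imwrite("pics/w10.png",f[:,:,::-1])
hsv=cv2.cvtColor(f,cv2.COLOR_RGB2HSV).astype(int);H,S,V=[hsv[...,i] for i in range(3)]
m=((H<13)&(S>120)&(V<150)&(V>60)); m[290:]=0
for c in cs(m)[:3]:
    x=cv2.boundingRect(c); print("brown",cv2.contourArea(c),x,ray(p,(x[0]+x[2]/2-.5,x[1]+x[3]/2-.5),60).round(1))
m=(H>100)&(H<125)&(S>120)
for c in cs(m)[:1]:
    P=np.array([ray(p,q[0]+0.,0)[:2] for q in c]); print("blue",cv2.boundingRect(c),P.min(0),P.max(0))
E
```

```text
clock 20.17 at [ 560.8 -113.8  117.6] F [ 0.9  0.  -0.4] op 0.52
d cm [-0.08 -0.09 -0.04] rot deg [ 0.  -0.   0.1]
brown 2575.5 (271, 46, 112, 106) [ 645.3 -109.1   60. ]
brown 1332.0 (296, 75, 61, 64) [ 641.3 -109.    60. ]
brown 922.5 (29, 0, 73, 145) [650.4  26.4  60. ]
blue (264, 0, 133, 72) [ 668.95122717 -152.5605422 ] [710.35947061 -65.69970143]
```

```bash
python3 -c "
from h import *
plan(577,-112,17,3.15)"
```

```text
clock 20.22 at [ 560.9 -113.9  117.6] F [-0.7 -0.3  0.2] op 0.52
d cm [ 1.62 -0.1  10.06] rot deg [ 0.  -0.   0.1]
```

>>> jog_arm(
  deltas=[1,-0.1,2,0,0,0,1.6,-0.1,5,0,0,0,1.6,-0.1,8,0,0,0,1.6,-0.1,10,0,0,0,1.6,-0.1,10,0,0,0,1.9,-0.1,10,0,0,0,2.3,-0.1,10,0,0,0,2.7,-0.1,10,0,0,0],
)

```text
clock: 20.88
ee_pos: [590.1, -112.5, 20.0]
ee_rot: [1.0, 0.027, 0.002, 0.001]
wrist_force: [-0.2, -1.3, 0.5]
opening: 0.518
grip_force: 0.0
```

>>> jog_arm(
  deltas=[0.4,0,0,0,0,0,0.8,0,0,0,0,0,1.2,0,0,0,0,0,1.6,0,0,0,0,0,2.0,0,0,0,0,0,2.4,0,0,0,0,0,2.8,0,0,0,0,0,3.1,0,0,0,0,0],
)

```text
clock: 21.55
ee_pos: [619.3, -110.2, 17.7]
ee_rot: [1.0, 0.027, -0.0, 0.0]
wrist_force: [-4.4, -0.9, 5.3]
opening: 0.518
grip_force: 2.9
```

```bash
python3 -c "
from h import *
plan(636,-110.8,17,3.15)
p=bot.camera_params('wrist');f=bot.grab_frame('wrist'); cv2.imwrite('pics/w11.png',f[:,:,::-1])
hsv=cv2.cvtColor(f,cv2.COLOR_RGB2HSV).astype(int);H,S,V=[hsv[...,i] for i in range(3)]
m=((H<13)&(S>120)&(V<150)&(V>60)); m[330:]=0; m[:30]=0; m[:,:150]=0;m[:,500:]=0
for c in cs(m)[:2]:
    x=cv2.boundingRect(c); print('brown',cv2.contourArea(c),x,ray(p,(x[0]+x[2]/2-.5,x[1]+x[3]/2-.5),60).round(1))
"
```

```text
clock 21.55 at [ 619.3 -110.2   17.7] F [-4.4 -0.9  5.3] op 0.52
d cm [1.66 0.15 0.07] rot deg [ 0.  0. -0.]
brown 10173.5 (227, 133, 204, 195) [ 661.1 -109.    60. ]
brown 4304.0 (273, 183, 112, 107) [ 659.3 -109.1   60. ]
```

>>> jog_arm(
  deltas=[0.35,0.03,0,0,0,0,0.7,0.06,0,0,0,0,1.05,0.09,0,0,0,0,1.4,0.12,0,0,0,0,1.65,0.13,0,0,0,0,1.85,0.14,0,0,0,0],
)

```text
clock: 22.1
ee_pos: [637.8, -110.5, 17.5]
ee_rot: [1.0, 0.027, 0.0, -0.0]
wrist_force: [-3.5, 0.2, 4.1]
opening: 0.518
grip_force: 2.6
```

>>> jog_arm(
  deltas=[0.1,0,0,0,0,0,0.2,0,0,0,0,0],
)

```text
clock: 22.27
ee_pos: [639.5, -110.4, 17.5]
ee_rot: [1.0, 0.027, -0.0, 0.0]
wrist_force: [-3.3, -0.4, 2.8]
opening: 0.518
grip_force: 2.5
```

>>> jog_arm(
  deltas=[0.08,0,0,0,0,0,0.16,0,0,0,0,0],
)

```text
clock: 22.43
ee_pos: [641.1, -110.3, 17.5]
ee_rot: [1.0, 0.027, -0.0, -0.0]
wrist_force: [-2.6, -0.5, 2.2]
opening: 0.514
grip_force: 2.3
```

>>> jog_arm(
  deltas=[0.08,0.01,0,0,0,0,0.16,0.01,0,0,0,0],
)

```text
clock: 22.6
ee_pos: [642.7, -110.3, 17.5]
ee_rot: [1.0, 0.027, -0.0, -0.0]
wrist_force: [-3.1, -0.6, 2.2]
opening: 0.516
grip_force: 2.2
```

>>> jog_arm(
  deltas=[0.08,0.01,0,0,0,0,0.16,0.01,0,0,0,0],
)

```text
clock: 22.77
ee_pos: [642.9, -110.2, 17.4]
ee_rot: [1.0, 0.027, -0.002, -0.0]
wrist_force: [-9.8, 0.2, 8.8]
opening: 0.517
grip_force: 5.7
```

Contact at the expected place (x = 642.9). I retreat, clear the view and check.

>>> jog_arm(
  deltas=[0.05,0,0,0,0,0,-0.5,0,0,0,0,0,-1.5,0,0,0,0,0,-4,0,0,0,0,0,-5,0,-3,0,0,0,-5,0,-7,0,0,0,-8,0,-10,0,0,0,-12,0,-10,0,0,0],
)

```text
clock: 23.43
ee_pos: [530.7, -119.4, 125.5]
ee_rot: [1.0, 0.028, 0.008, 0.004]
wrist_force: [0.4, -1.3, 1.0]
opening: 0.514
grip_force: 0.0
```

>>> jog_arm(
  deltas=[-4,0,0,0,0,0,-8,0,0,0,0,0,-12,0,0,0,0,0,-14,0,0,0,0,0,-14,0,0,0,0,0,-14,0,0,0,0,0,-14,0,0,0,0,0],
)

```text
clock: 24.02
ee_pos: [385.8, -125.0, 118.1]
ee_rot: [1.0, 0.027, 0.001, 0.001]
wrist_force: [-0.1, 0.2, -0.5]
opening: 0.52
grip_force: 0.0
```

```bash
python3 - <<'E'
from h import *
plan(400,-110,118,3.15)
f=top(); g0=cv2.imread("pics/top0.png")[:,:,::-1]
p=bot.camera_params("top")
print("red -> px",proj(p,(658.2,99.3,62)).round(1),"blue ->",proj(p,(682.8,-109.7,60)).round(1))
d=np.abs(f.astype(int)-g0).max(2)
print("bystander diffs jug/candle/snips",[int((r>25).sum()) for r in(d[180:250,80:180],d[200:255,465:530],d[255:350,480:540])])
p=bot.camera_params("side");f=bot.grab_frame("side"); cv2.imwrite("pics/s12.png",f[:,:,::-1])
hsv=cv2.cvtColor(f,cv2.COLOR_RGB2HSV).astype(int);H,S,V=[hsv[...,i] for i in range(3)]
b=(H<20)&(S>110)&(V<115); b[:150]=0;b[320:]=0;b[:,:262]=0;b[:,400:]=0
for c in cs(b)[:2]:
    x=cv2.boundingRect(c); print("side brown",cv2.contourArea(c),x,ray(p,(x[0]+x[2]/2-.5,x[1]+x[3]/2-.5),61).round(1))
E
```

```text
clock 24.02 at [ 385.8 -125.   118.1] F [-0.1  0.2 -0.5] op 0.52
d cm [ 1.5  -1.42  0.02] rot deg [ 0.1 -0.1 -0. ]
brown 2655.0 (231, 163, 190, 23) [717.9  -2.5  62. ]
brown 1106.5 (257, 183, 38, 38) [658.7  98.3  62. ]
brown 599.0 (363, 178, 29, 28) [ 683.6 -108.2   62. ]
brown 111.0 (366, 298, 27, 14) [ 454.6 -115.3   62. ]
red -> px [275.  201.7] blue -> [377.7 192.1]
bystander diffs jug/candle/snips [0, 0, 0]
side brown 273.0 (263, 184, 24, 16) [ 680.9 -106.7   61. ]
side brown 223.0 (263, 246, 20, 16) [658.4  96.2  61. ]
```

```bash
python3 -c "
from bench import bot
print(bot.job_done())"
```

```text
the job is handed in; nothing more can be done
None
```

I slid the wide tin onto red and the narrow tin onto blue, each felt against the batten and about 1–2 mm off centre by the top camera; the candle, jug and snips did not move, and I handed the job in at 24 s.

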